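# Snug down a gasketed housing cover evenly

### The arm

A 6-joint arm with a two-finger parallel gripper is mounted at the origin on the work surface. World frame = base frame: x ahead of the robot, y to its left, z up, the work surface at z = 0. Lengths are in m, angles in rad, forces in N, time in s.
With the tool pointing down it reaches from about 0.25 to 0.725 m from the base axis. Payload 9.7 kg.
Tool frame: the origin (TCP) lies between the finger pads; the fingertips stand 14 mm ahead of it and the grasp point (between the pads) lies 5 mm behind it (r.tips_ahead is the distance from the TCP to the fingertips, in m); z points along the fingers, y is the direction in which the jaws open and shut (so a half turn about z gives the same grasp; the last joint's range is limited). The gripper opens to 85 mm and grips with 20 to 120 N. Pads are 22 mm wide; open, the fingers measure 114 mm over their backs; the gripper's body (76 mm by 85 mm) begins 54 mm behind the grasp point. The pads swing forward as they close: fully open they stand 13 mm farther back than shut.
Start: joints at [1.143, 0.087, 0.176, 1.66, 0, 1.571], TCP at [0.228, 0.5, 0.22] pointing down, gripper open.
Joint ranges: [-3.13, 3.13], [-0.85, 1.81], [-1.15, 1.24], [-2.2, 2.28], [-1.44, 1.52], [-3.14, 3.14]. Speed limits (rad/s): [2.22, 2.22, 2.57, 3.14, 3.14, 3.14].

### API

Orientations are given as a rotation vector (axis times angle).
In Python, from workcell import r gives the robot as it stands. The module is installed in compiled form; this text tells all that it offers.
- The arm moves only by the tool arm_command, never from a script. Its argument "motion" is a list of rows, each a list of 3 entries, a list of its own where there are three numbers: the finger opening in m, from 0 to 0.0854, then the shift along the tool's x, y, z in m, then the turn, a rotation vector about the tool's x, y, z in rad. A call has 1 to 20 rows; each row is the pose to reach, as a shift and turn from the pose commanded when the call began, along the tool's axes at that moment; what a row does not reach only later rows make up. A row lasts 1/8 s, in which the tool goes at most 62.5 mm and 10.7 degrees, less where a joint would pass 70% of its speed; a pose out of reach is approached as far as the arm can. A call with a gripper value outside its range is refused whole. The fingers move at their own pace and stop on an object; the grip force is fixed at half the most. Time passes only in rows, so rows that repeat a pose let the fingers close. It gives the time, the measured TCP pose, the force and the opening at its end, in the units of the state.
- r.get_obs(): the state, without advancing time (a new reading comes with each control period).
- r.capture(name): name is "scene" or "top" or "wrist"; returns (picture, depth): 400x640x3 uint8, red, green, blue; 400x640 float32, m along the optical axis (not along the pixel's ray), 0 where there is no reading.
- r.camera_params(name): a dict with "K" (3x3 intrinsics, pixels), "world_from_camera" (4x4, takes a point from camera to world coordinates). Camera axes: x right, y up, looking along -z (the intrinsics and any distortion apply to the point x, -y, -z); pixel columns grow to the right and rows downward; lengths in m; the calibration is good to about 2 mm. A picture is of the moment at which its call begins: read the wrist's pose just before it. camera_params takes no time and is no camera call; for the wrist camera it gives the pose at the moment of the call.
- r.finish_job(): hands the job in, once; it reports no verdict.
The state is a dict: "clock": time; "joint_pos": joint angles; "qvel": joint speeds; "effort": joint torques, N m; "tool_pos": TCP position; "eef_rot": TCP orientation; "wrist_force": force on the tool from outside, world axes, zero at the start; "moment": the same for the moment, N m; "grip_width": finger opening in m.
Only numpy, scipy, OpenCV 4.12 (cv2) and the standard library are available. Lean on these libraries where they do the work, as an engineer would, in place of code of your own. Each camera call takes 0.05 s, during which the arm holds its last target. There are 200 camera calls.

### The job

The cover of the aluminium housing is sitting loose on its gasket. Draw it down evenly with its four quarter-turn clamp knobs, which tighten clockwise: first turn all four about half way, going crosswise from corner to opposite corner, and only then turn all four fully home to their stops, again crosswise. Do not knock over or push away the other things on the bench.

Things in the scene. Friction and masses are not known exactly. Their poses are not given: they have to be found in the camera images.
- housing: the die-cast aluminium housing, fixed to the bench, 156 mm (its x) by 184 mm (its y) on a 190 x 210 x 10 mm dark base plate. Origin under its centre on the bench, z up. Its near side (three round cable glands) looks along its -x, roughly to the robot; left is its +y. The knobs stand at x = -52 mm (near) or +52 mm (far) and y = +66 mm (left) or -66 mm (right) in this frame
- cover_top (a point): centre of the cover's flat upper face (axes as the housing's when level). The cover is a loose 156 x 184 x 9 mm aluminium plate held on the four studs, with shallow fins 7 mm high in its middle (56 x 57 mm). At the start it floats about 5 mm above its gasket on sprung pads, this point 74.5 mm above the bench; the knobs press it down to 69.5 mm. It leans towards whichever knob is further turned
- knob_near_left (a joint): turn of the near left clamp knob about its upright axis, in rad: 0 = loose, bar parallel to the housing's x; grows clockwise seen from above; 1.571 = fully home at its stop, bar parallel to the housing's y. It screws down 3.8 mm per rad as it is tightened (6 mm in all) and begins to press on the cover at about 0.26 rad. It stays where it is left; turning needs about 0.1 N m
- near_left_bar (a point): centre of the near left knob's grip bar, on the knob's axis: a black upright bar 42 mm long (this point's x axis), 12 mm thick (its y), 26 mm high (z), reaching 13 mm above and below this point. Under it a 28 mm wide steel collar whose top is 22 mm below this point; the cover's face is about 29 mm below it at the start. This point is about 103 mm above the bench when loose and 97.5 mm when home
- knob_near_right (a joint): turn of the near right clamp knob about its upright axis, in rad: 0 = loose, bar parallel to the housing's x; grows clockwise seen from above; 1.571 = fully home at its stop, bar parallel to the housing's y. It screws down 3.8 mm per rad as it is tightened (6 mm in all) and begins to press on the cover at about 0.26 rad. It stays where it is left; turning needs about 0.1 N m
- near_right_bar (a point): centre of the near right knob's grip bar, on the knob's axis: a black upright bar 42 mm long (this point's x axis), 12 mm thick (its y), 26 mm high (z), reaching 13 mm above and below this point. Under it a 28 mm wide steel collar whose top is 22 mm below this point; the cover's face is about 29 mm below it at the start. This point is about 103 mm above the bench when loose and 97.5 mm when home
- knob_far_left (a joint): turn of the far left clamp knob about its upright axis, in rad: 0 = loose, bar parallel to the housing's x; grows clockwise seen from above; 1.571 = fully home at its stop, bar parallel to the housing's y. It screws down 3.8 mm per rad as it is tightened (6 mm in all) and begins to press on the cover at about 0.26 rad. It stays where it is left; turning needs about 0.1 N m
- far_left_bar (a point): centre of the far left knob's grip bar, on the knob's axis: a black upright bar 42 mm long (this point's x axis), 12 mm thick (its y), 26 mm high (z), reaching 13 mm above and below this point. Under it a 28 mm wide steel collar whose top is 22 mm below this point; the cover's face is about 29 mm below it at the start. This point is about 103 mm above the bench when loose and 97.5 mm when home
- knob_far_right (a joint): turn of the far right clamp knob about its upright axis, in rad: 0 = loose, bar parallel to the housing's x; grows clockwise seen from above; 1.571 = fully home at its stop, bar parallel to the housing's y. It screws down 3.8 mm per rad as it is tightened (6 mm in all) and begins to press on the cover at about 0.26 rad. It stays where it is left; turning needs about 0.1 N m
- far_right_bar (a point): centre of the far right knob's grip bar, on the knob's axis: a black upright bar 42 mm long (this point's x axis), 12 mm thick (its y), 26 mm high (z), reaching 13 mm above and below this point. Under it a 28 mm wide steel collar whose top is 22 mm below this point; the cover's face is about 29 mm below it at the start. This point is about 103 mm above the bench when loose and 97.5 mm when home
- relay_board: a green circuit board 90 x 120 mm, 22 mm high with orange relays, lying beside the housing; origin under its centre; not part of the job
- screwdriver: a screwdriver with a black handle, 190 mm long, lying beside the housing; not part of the job
- solder_reel: a red-flanged reel of solder, 56 mm across, 40 mm high, standing on its flange beyond the housing; origin under its centre; not part of the job
- flux_bottle: a small bottle, 36 mm across, 75 mm high; origin under its centre; not part of the job
- tip_cleaner: a small brass bowl, 60 mm across, 45 mm high; origin under its centre; not part of the job
- parts_tray: a grey divided tray 100 x 140 x 30 mm; origin under its centre; not part of the job
- heat_sink: a finned aluminium heat sink 130 x 70 x 33 mm; origin under its centre; not part of the job
Things that resemble listed ones, but are neither listed nor needed, are in the scene too. Of the things that look like the part that bears cover_top, the largest one is meant.

How it is judged:
On the way, in this order (a step that is already met when the one before it is completed fails the run):
1. all four knobs are turned about half way (0.5 to 1.15 rad) (value of joint knob_near_left between 0.5 and 1.15 rad and value of joint knob_near_right between 0.5 and 1.15 rad and value of joint knob_far_left between 0.5 and 1.15 rad and value of joint knob_far_right between 0.5 and 1.15 rad), for 0.2 s.
2. all four knobs are fully home (past 1.40 rad) (value of joint each of knob_near_left, knob_near_right, knob_far_left, knob_far_right above 1.4 rad), for 0.2 s.
At the end, for the whole second after the job is handed in: All four knobs are fully home (each past 1.40 rad of 1.571) and the cover is down on its gasket (its top face less than 71.2 mm above the bench) and level within 0.008 rad (all of step 2 and angle between cover_top's own z axis and vertical below 0.008 rad and z of cover_top in the frame of housing below 0.0712 m); the robot touches nothing.
It fails at once if a knob is tightened past 1.15 rad while another is still below 0.35 rad (value of joint any of knob_near_left, knob_near_right, knob_far_left, knob_far_right above 1.15 rad and value of joint any of knob_near_left, knob_near_right, knob_far_left, knob_far_right below 0.35 rad).
It fails at once if first round not crosswise: two knobs of one side are past 0.45 rad while the two on the opposite side are both below 0.30 rad ((value of joint each of knob_near_left, knob_near_right above 0.45 rad and value of joint each of knob_far_left, knob_far_right below 0.3 rad) or (value of joint each of knob_far_left, knob_far_right above 0.45 rad and value of joint each of knob_near_left, knob_near_right below 0.3 rad) or (value of joint each of knob_near_left, knob_far_left above 0.45 rad and value of joint each of knob_near_right, knob_far_right below 0.3 rad) or (value of joint each of knob_near_right, knob_far_right above 0.45 rad and value of joint each of knob_near_left, knob_far_left below 0.3 rad)).
It fails at once if second round not crosswise: two knobs of one side are past 1.25 rad while the two on the opposite side are both below 1.15 rad ((value of joint each of knob_near_left, knob_near_right above 1.25 rad and value of joint each of knob_far_left, knob_far_right below 1.15 rad) or (value of joint each of knob_far_left, knob_far_right above 1.25 rad and value of joint each of knob_near_left, knob_near_right below 1.15 rad) or (value of joint each of knob_near_left, knob_far_left above 1.25 rad and value of joint each of knob_near_right, knob_far_right below 1.15 rad) or (value of joint each of knob_near_right, knob_far_right above 1.25 rad and value of joint each of knob_near_left, knob_far_left below 1.15 rad)).
It fails at once if another thing on the bench is pushed away by more than 30 mm or tipped over (distance of any of relay_board, screwdriver, solder_reel, flux_bottle, tip_cleaner, parts_tray, heat_sink from where it was at the start of the episode above 0.03 m or angle between any of relay_board, solder_reel, flux_bottle, tip_cleaner, parts_tray, heat_sink's own z axis and vertical above 0.7 rad).
It also fails if it takes over 72 s, if anything falls off the work surface, if the arm or the gripper's body presses on something with over 40 N, if the wrist force passes 120 N, or if a joint passes its speed limit or range.

## Working session

There is one attempt and no reset: what is moved stays moved. The work goes in short steps, Python scripts to look and compute and a tool call to move; the robot and the scene stay as the last step left them, time stands still between calls to the robot, and variables do not carry over. Pictures are saved under pics/ and viewed, about 8 in all and at most 12, crops included, and the job is handed in when it is done.

Besides the shell and the picture viewer there is one more tool, called after "Request:" by a JSON object that holds its "name" and its "arguments", one argument or row to a line. arm_command: Moves the arm, as the interface text tells. Its arguments: {"type":"object","properties":{"motion":{"type":"array"}},"required":["motion"]}

```bash
mkdir -p pics; python3 - <<'E'
from workcell import r
import cv2,numpy as np
for n in ("top","scene"):
    p,d=r.capture(n); np.savez(f"{n}.npz",p=p,d=d,K=r.camera_params(n)["K"],T=r.camera_params(n)["world_from_camera"])
    cv2.imwrite(f"pics/{n}.png",p[:,:,::-1]); print(r.camera_params(n))
print(r.get_obs())
E
```

```text
{'K': array([[428.76318286,   0.        , 311.92345369],
       [  0.        , 428.76318286, 195.76105509],
       [  0.        ,   0.        ,   1.        ]]), 'world_from_camera': array([[-5.59880360e-03,  9.90178080e-01, -1.39699758e-01,
         3.40575690e-01],
       [-9.99983853e-01, -5.67979140e-03, -1.81043598e-04,
         1.79256466e-02],
       [-9.72730887e-04,  1.39696489e-01,  9.90193893e-01,
         1.32464841e+00],
       [ 0.00000000e+00,  0.00000000e+00,  0.00000000e+00,
         1.00000000e+00]])}
{'K': array([[419.55722325,   0.        , 321.09168077],
       [  0.        , 419.55722325, 196.86882903],
       [  0.        ,   0.        ,   1.        ]]), 'world_from_camera': array([[-5.46028703e-01, -6.72751692e-01,  4.99257265e-01,
         1.18294035e+00],
       [ 8.37765883e-01, -4.37773047e-01,  3.26348102e-01,
         4.64808166e-01],
       [-9.89863524e-04,  5.96456134e-01,  8.02645065e-01,
         1.18863603e+00],
       [ 0.00000000e+00,  0.00000000e+00,  0.00000000e+00,
         1.00000000e+00]])}
{'clock': 0.1, 'joint_pos': array([1.14300231e+00, 8.73968078e-02, 1.75189246e-01, 1.65981906e+00,
       1.07890607e-05, 1.57083375e+00]), 'qvel': array([ 0.00149033, -0.00014917,  0.00263524, -0.00095614,  0.00059353,
        0.00049826]), 'effort': array([-1.49398966e-04, -5.21557796e+01,  4.65653515e+01,  1.59937749e-02,
        7.17857091e-06, -2.85870911e-06]), 'tool_pos': array([0.2280744 , 0.5002216 , 0.21924615]), 'eef_rot': array([-6.66864596e-01, -3.06972076e+00,  1.88474341e-03]), 'wrist_force': array([-0.14650712, -0.00707704,  0.1992954 ]), 'moment': array([-0.04539793, -0.00917802,  0.01545745]), 'grip_width': 0.08565699476431582}
```

View pics/top.png

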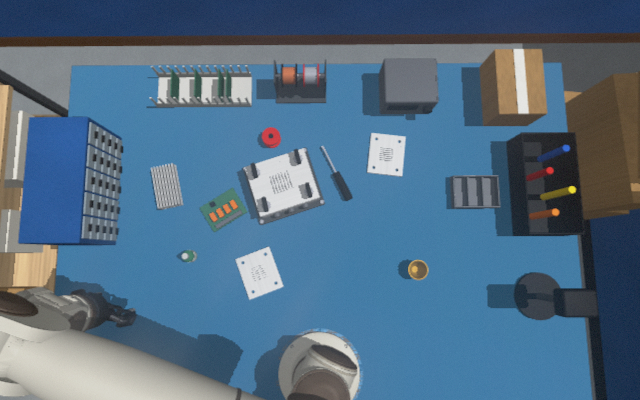

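View pics/scene.png

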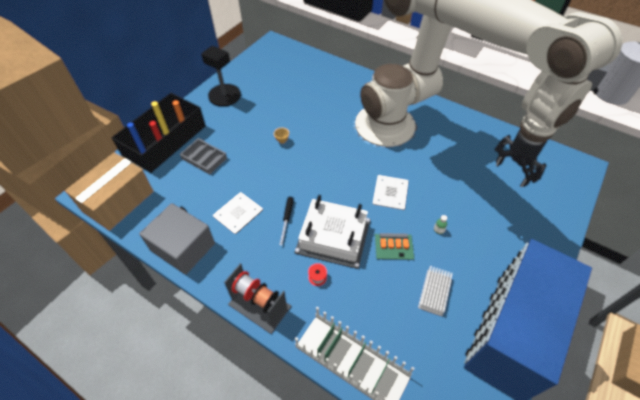

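The top view shows the housing at about (283,183), rotated slightly, with knobs at about (250,171), (295,156), (265,208) and (310,195). I'll locate them from depth and in an enlarged crop.

```bash
cat > h.py <<'E'
import numpy as np,cv2
from workcell import r
def cloud(d,K,T):
    v,u=np.mgrid[:d.shape[0],:d.shape[1]]
    P=np.stack([(u-K[0,2])/K[0,0]*d,-(v-K[1,2])/K[1,1]*d,-d,np.ones_like(d)],-1)
    return (P@T.T)[...,:3]
def ray(u,v,z,K,T):
    dr=T[:3,:3]@np.array([(u-K[0,2])/K[0,0],-(v-K[1,2])/K[1,1],-1]); o=T[:3,3]
    return o+dr*(z-o[2])/dr[2]
E
python3 - <<'E'
from h import *
z=np.load("top.npz");K,T=z["K"],z["T"];W=cloud(z["d"],K,T)
g=np.zeros(z["d"].shape,bool);g[140:225,235:335]=1
m=(g&(W[...,2]>.093)&(W[...,2]<.14)).astype(np.uint8)
n,l,s,c=cv2.connectedComponentsWithStats(m)
for i in range(1,n):
    q=W[l==i]; print(s[i,4],c[i].round(1),q.mean(0).round(4),np.median(q[:,2]).round(4))
    if s[i,4]>5:
        w,V=np.linalg.eigh(np.cov(q[:,:2].T));print("  ax",np.degrees(np.arctan2(V[1,1],V[0,1])),np.sqrt(w*12))
m=g&(W[...,2]>.066)&(W[...,2]<.078)
print(cv2.minAreaRect(W[m][:,:2].astype(np.float32)),np.median(W[m][:,2]))
for x in [(252,200),(270,160)]: pass
cv2.imwrite("pics/crop.png",cv2.resize(z["p"][135:235,220:340,::-1],None,fx=6,fy=6,interpolation=cv2.INTER_CUBIC))
E
```

```text
64 [296.8 156. ] [0.6275 0.0613 0.1151] 0.1161
  ax -165.4284137391786 [0.01223241 0.04358024]
70 [253.3 169.9] [0.5874 0.1861 0.1146] 0.1158
  ax -165.83744271003738 [0.01264858 0.04302154]
66 [307.8 189.6] [0.5293 0.0297 0.1145] 0.1157
  ax -165.56530856306188 [0.01217119 0.04354645]
70 [264.  203.7] [0.4893 0.1545 0.1144] 0.1157
  ax -167.67496386881027 [0.0125568  0.04313642]
((0.560467004776001, 0.10879731178283691), (0.15697596967220306, 0.183905690908432), 18.095420837402344) 0.07469254846198559
```

View pics/crop.png

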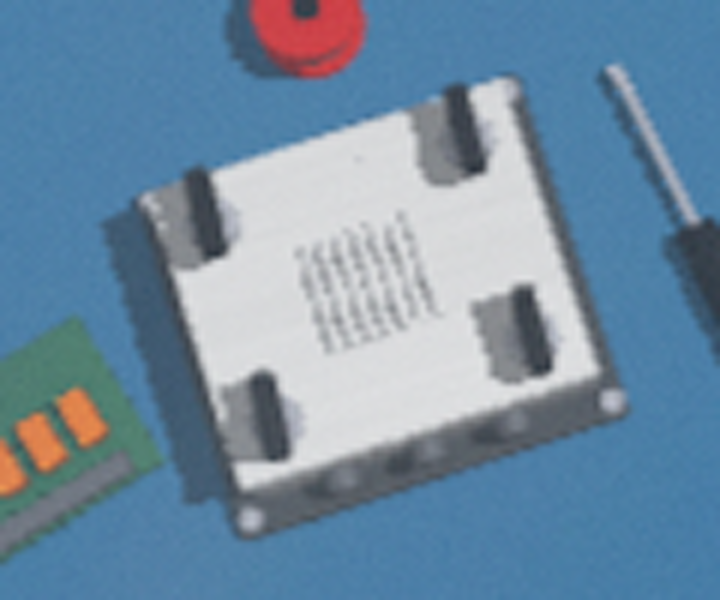

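Knob tops come out cleanly: FR (.627,.061), FL (.587,.186), NR (.529,.030), NL (.489,.155), with housing yaw about 17.8° and all four loose. Next I'll move above the housing and refine with the wrist camera.

```bash
cat >> h.py <<'E'
from scipy.spatial.transform import Rotation as Ro
def pose():
    o=r.get_obs(); return np.array(o["tool_pos"]),Ro.from_rotvec(o["eef_rot"])
def down(head): # tool down, jaw axis y at heading (rad)
    y=np.array([np.cos(head),np.sin(head),0]); z=np.array([0,0,-1.]); return Ro.from_matrix(np.stack([np.cross(y,z),y,z],1))
def rel(p,head):
    p0,R0=pose(); print("shift",R0.inv().apply(np.array(p)-p0).round(4),"turn",(R0.inv()*down(head)).as_rotvec().round(3))
E
python3 -c "
from h import *
rel([.53,.10,.33],np.radians(107.8))"
```

```text
shift [-0.4408 -0.239  -0.1105] turn [-0.001 -0.    -0.738]
```

Request:
{"name": "arm_command", "arguments": {
  "motion": [
    [0.045,[-0.05,-0.03,-0.11],[0,0,-0.2]],
    [0.045,[-0.44,-0.239,-0.11],[0,0,-0.738]],
    [0.045,[-0.44,-0.239,-0.11],[0,0,-0.738]],
    [0.045,[-0.44,-0.239,-0.11],[0,0,-0.738]],
    [0.045,[-0.44,-0.239,-0.11],[0,0,-0.738]],
    [0.045,[-0.44,-0.239,-0.11],[0,0,-0.738]],
    [0.045,[-0.44,-0.239,-0.11],[0,0,-0.738]],
    [0.045,[-0.44,-0.239,-0.11],[0,0,-0.738]],
    [0.045,[-0.44,-0.239,-0.11],[0,0,-0.738]],
    [0.045,[-0.44,-0.239,-0.11],[0,0,-0.738]],
    [0.045,[-0.44,-0.239,-0.11],[0,0,-0.738]],
    [0.045,[-0.44,-0.239,-0.11],[0,0,-0.738]]
  ]
}}

```text
clock: 1.6
tool_pos: [0.5288, 0.1014, 0.3299]
eef_rot: [0.488, -3.103, -0.0]
wrist_force: [0.3, -0.6, -0.5]
grip_width: 0.0448
```

```bash
cat >> h.py <<'E'
def wlook(name):
    c=r.camera_params("wrist");p,d=r.capture("wrist");K,T=c["K"],c["world_from_camera"]
    cv2.imwrite(f"pics/{name}.png",p[:,:,::-1]); np.savez(f"{name}.npz",p=p,d=d,K=K,T=T)
    W=cloud(d,K,T)
    m=((W[...,2]>.107)&(W[...,2]<.121)&(np.hypot(W[...,0]-.558,W[...,1]-.108)<.13)).astype(np.uint8)
    n,l,s,cc=cv2.connectedComponentsWithStats(m)
    for i in range(1,n):
        if s[i,4]<60: continue
        q=W[l==i]; z=np.median(q[:,2]); q=q[abs(q[:,2]-z)<.004]
        rc=cv2.minAreaRect(q[:,:2].astype(np.float32)); w,V=np.linalg.eigh(np.cov(q[:,:2].T))
        a=np.degrees(np.arctan2(V[1,1],V[0,1]))
        print(s[i,4],cc[i].round(0),"mean",q.mean(0).round(4),"rect",np.round(rc[0],4),np.round(rc[1],4),"ang",round((a+90)%180-90,1))
    return W
E
python3 -c "
from h import *
wlook('w1');o=r.get_obs();print(o['clock'],o['tool_pos'],o['joint_pos'],o['grip_width'])"
```

```text
420 [256. 147.] mean [0.5303 0.0271 0.1153] rect [0.5312 0.0267] [0.0409 0.0119] ang 15.1
414 [371. 147.] mean [0.4904 0.1519 0.1149] rect [0.491  0.1525] [0.0414 0.0121] ang 12.4
340 [261. 231.] mean [0.6293 0.059  0.1152] rect [0.63   0.0589] [0.0416 0.0114] ang 14.7
334 [367. 231.] mean [0.589  0.1837 0.115 ] rect [0.5897 0.1844] [0.0412 0.0122] ang 13.5
1.65 [0.52877222 0.10146442 0.33004958] [ 1.89523614e-01  1.33649389e-01  4.47279474e-01  1.88423487e+00
  1.06788074e-04 -1.22368892e-01] 0.04526579212297226
```

View pics/w1.png

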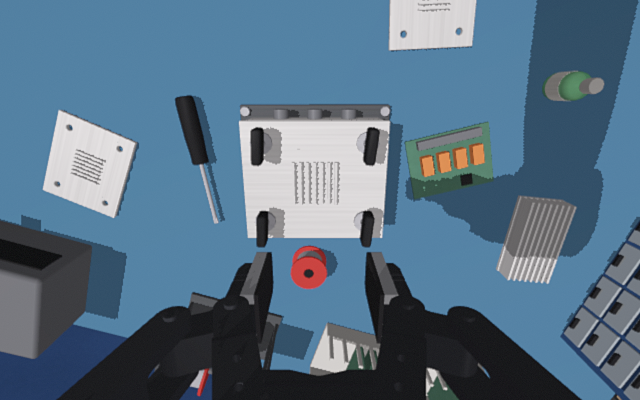

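The wrist view agrees with the top camera within about 2 mm: NL at px (371,147), NR (256,147), FR (261,231), FL (367,231). All bars sit about 3° off zero. I'll start with near left.

```bash
python3 -c "
from h import *
rel([.4903,.153,.17],np.radians(104.5));rel([.4903,.153,.104],np.radians(104.5))"
```

```text
shift [0.0208 0.0608 0.1601] turn [0.    0.    0.059]
shift [0.0208 0.0608 0.2261] turn [0.    0.    0.059]
```

Request:
{"name": "arm_command", "arguments": {
  "motion": [
    [0.045,[0.021,0.061,0.05],[0,0,0.059]],
    [0.045,[0.021,0.061,0.1],[0,0,0.059]],
    [0.045,[0.021,0.061,0.15],[0,0,0.059]],
    [0.045,[0.021,0.061,0.17],[0,0,0.059]],
    [0.045,[0.021,0.061,0.2],[0,0,0.059]],
    [0.045,[0.021,0.061,0.226],[0,0,0.059]],
    [0.045,[0.021,0.061,0.226],[0,0,0.059]],
    [0.0,[0.021,0.061,0.226],[0,0,0.059]],
    [0.0,[0.021,0.061,0.226],[0,0,0.059]],
    [0.0,[0.021,0.061,0.226],[0,0,0.059]],
    [0.0,[0.021,0.061,0.226],[0,0,0.059]]
  ]
}}

```text
clock: 3.02
tool_pos: [0.4911, 0.1523, 0.1047]
eef_rot: [-0.393, 3.116, 0.001]
wrist_force: [-0.4, 0.6, 3.6]
grip_width: -0.0001
```

```bash
python3 -c "
from h import *
wlook('w2');o=r.get_obs();print(o['clock'],o['tool_pos'],o['wrist_force'],o['moment'],o['grip_width'])
rel([.4903,.153,.104],np.radians(104.5))"
```

```text
761 [320. 236.] mean [0.4761 0.1495 0.1147] rect [0.4768 0.149 ] [0.0137 0.013 ] ang 2.0
2584 [ 63. 273.] mean [0.5289 0.0288 0.1148] rect [0.5306 0.0278] [0.0416 0.0136] ang 15.4
3.075 [0.49117849 0.15226765 0.10468711] [-0.55362522 -0.05096499  4.86165373] [0.0852707  0.03373256 0.0058126 ] 2.0160050369235472e-05
shift [0.0007 0.0009 0.0007] turn [ 0.     0.001 -0.002]
```

View pics/w2.png

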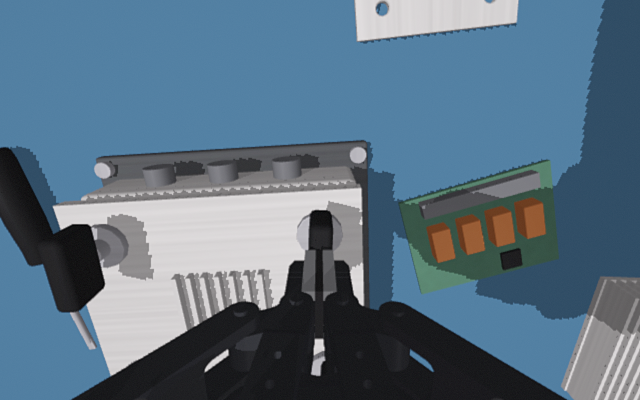

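```bash
python3 -c "
from h import *
z=np.load('w2.npz');cv2.imwrite('pics/c2.png',cv2.resize(z['p'][190:310,240:400,::-1],None,fx=5,fy=5,interpolation=cv2.INTER_CUBIC))
W=cloud(z['d'],z['K'],z['T'])
for v in range(205,380,8): print(v,W[v,300:345:8].round(3)[:,2], W[v,320].round(3))"
```

```text
205 [0.074 0.075 0.075 0.074 0.073 0.073] [0.475 0.149 0.074]
213 [0.073 0.073 0.099 0.098 0.074 0.075] [0.47  0.148 0.099]
221 [0.075 0.081 0.109 0.109 0.08  0.075] [0.471 0.148 0.109]
229 [0.079 0.081 0.114 0.114 0.113 0.081] [0.472 0.148 0.115]
237 [0.08  0.112 0.116 0.116 0.114 0.081] [0.476 0.149 0.116]
245 [0.08  0.112 0.115 0.115 0.113 0.074] [0.48  0.15  0.116]
253 [0.073 0.122 0.123 0.123 0.122 0.074] [0.48  0.15  0.123]
261 [0.123 0.13  0.13  0.131 0.13  0.123] [0.48 0.15 0.13]
269 [0.13  0.137 0.137 0.137 0.137 0.131] [0.481 0.151 0.137]
277 [0.136 0.143 0.143 0.144 0.143 0.136] [0.48  0.15  0.144]
285 [0.142 0.148 0.148 0.149 0.149 0.142] [0.48  0.15  0.149]
293 [0.154 0.153 0.152 0.153 0.156 0.155] [0.481 0.15  0.154]
301 [0.163 0.16  0.153 0.258 0.16  0.163] [0.484 0.151 0.153]
309 [0.165 0.165 0.152 0.157 0.165 0.165] [0.488 0.152 0.153]
317 [0.168 0.168 0.152 0.162 0.169 0.169] [0.491 0.153 0.154]
325 [0.173 0.173 0.153 0.162 0.173 0.173] [0.496 0.154 0.153]
333 [0.183 0.175 0.152 0.162 0.181 0.182] [0.499 0.155 0.153]
341 [0.185 0.175 0.074 0.162 0.182 0.185] [0.572 0.174 0.074]
349 [0.188 0.164 0.074 0.162 0.182 0.188] [0.578 0.176 0.074]
357 [0.19  0.166 0.079 0.162 0.182 0.19 ] [0.58  0.176 0.079]
365 [0.192 0.169 0.081 0.094 0.181 0.194] [0.585 0.178 0.081]
373 [0.192 0.173 0.081 0.101 0.189 0.196] [0.577 0.175 0.096]
```

View pics/c2.png

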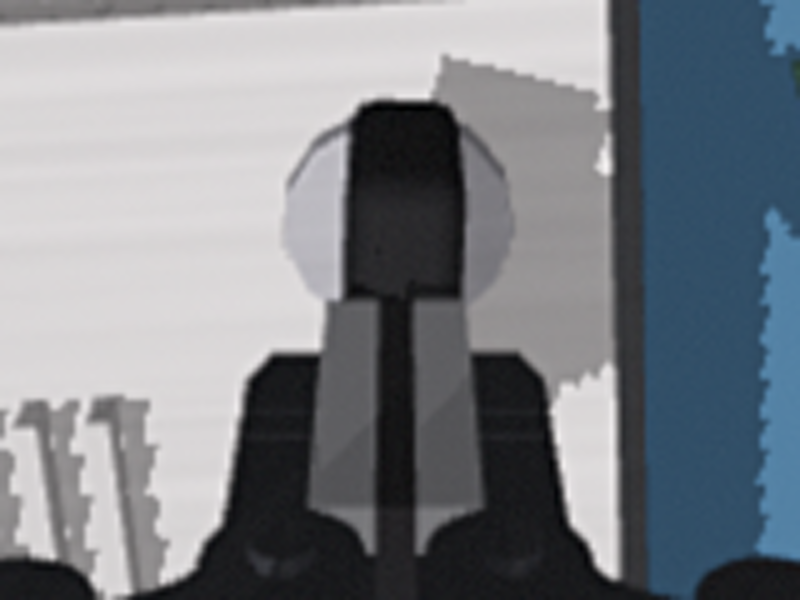

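```bash
python3 -c "
from h import *
print(r.tips_ahead,[a for a in dir(r) if a[0]!='_']);print(r.get_obs())"
```

```text
0.014 ['PlanningError', 'camera_params', 'capture', 'finish_job', 'get_obs', 'tips_ahead']
{'clock': 3.075, 'joint_pos': array([ 3.00540431e-01, -1.25565277e-02, -1.48763441e-01,  1.43318935e+00,
        1.20672631e-04,  4.93503061e-02]), 'qvel': array([ 0.0012254 ,  0.00105194, -0.00039713, -0.00104773, -0.00034232,
        0.00063942]), 'effort': array([-2.38954369e-01, -4.35448050e+01,  4.43159008e+01, -1.08283703e-02,
       -1.51071693e-01,  8.11673053e-04]), 'tool_pos': array([0.49117849, 0.15226765, 0.10468711]), 'eef_rot': array([-3.93362069e-01,  3.11550021e+00,  5.69196216e-04]), 'wrist_force': array([-0.55362522, -0.05096499,  4.86165373]), 'moment': array([0.0852707 , 0.03373256, 0.0058126 ]), 'grip_width': 2.0160050369235472e-05}
```

The fingers shut above the bar: depth puts the fingertips at about z 0.119 and the bar top at 0.116. I'll open, go 12 mm lower and retry.

Request:
{"name": "arm_command", "arguments": {
  "motion": [
    [0.045,[0,0,-0.004],[0,0,0]],
    [0.045,[0,0,-0.004],[0,0,0]],
    [0.045,[0,0,0.004],[0,0,0]],
    [0.045,[0,0,0.012],[0,0,0]],
    [0.045,[0,0,0.012],[0,0,0]]
  ]
}}

```text
clock: 3.7
tool_pos: [0.4901, 0.1519, 0.0906]
eef_rot: [0.393, -3.115, 0.001]
wrist_force: [0.4, -0.4, -0.0]
grip_width: 0.0452
```

```bash
python3 -c "
from h import *
W=wlook('w3');o=r.get_obs();print(o['tool_pos'],o['wrist_force'],o['grip_width'])
z=np.load('w3.npz');cv2.imwrite('pics/c3.png',cv2.resize(z['p'][150:350,180:460,::-1],None,fx=2.8,fy=2.8,interpolation=cv2.INTER_CUBIC))"
```

```text
2181 [320. 276.] mean [0.4886 0.1523 0.115 ] rect [0.4908 0.1529] [0.0428 0.012 ] ang 12.5
3111 [ 41. 291.] mean [0.5287 0.0288 0.1147] rect [0.5308 0.028 ] [0.0427 0.014 ] ang 15.4
582 [260. 270.] mean [0.491  0.1249 0.1155] rect [0.4972 0.124 ] [0.0228 0.0137] ang 39.3
576 [378. 270.] mean [0.4778 0.1766 0.1155] rect [0.4828 0.1804] [0.0227 0.0138] ang -10.9
[0.4903639  0.15197711 0.09121896] [-0.00852167  0.25098392  0.37702626] 0.04496807196194787
```

View pics/c3.png

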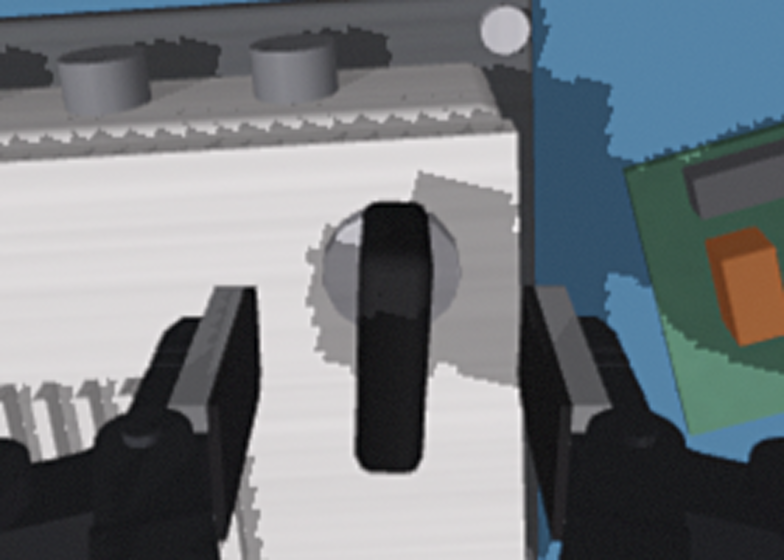

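The bar is centred between the open pads, at full-frame px (320,276). I'll measure the fingertip height.

```bash
python3 -c "
from h import *
z=np.load('w3.npz');W=cloud(z['d'],z['K'],z['T'])
for v in range(246,320,5): print(v,W[v,246:272:5,2].round(3),W[v,372:394:5,2].round(3))"
```

```text
246 [0.075 0.074 0.073 0.074 0.073 0.074] [-0.001 -0.001  0.    -0.001 -0.001]
251 [0.074 0.074 0.073 0.074 0.074 0.074] [-0.001 -0.001 -0.001 -0.     0.244]
256 [0.074 0.073 0.112 0.111 0.112 0.105] [ 0.111  0.111  0.111 -0.    -0.001]
261 [0.074 0.074 0.115 0.116 0.117 0.105] [ 0.117  0.116  0.115 -0.    -0.   ]
266 [0.113 0.12  0.12  0.121 0.119 0.108] [0.12  0.12  0.12  0.114 0.112]
271 [0.117 0.124 0.124 0.125 0.121 0.108] [0.123 0.124 0.125 0.125 0.118]
276 [0.121 0.129 0.129 0.128 0.121 0.109] [0.124 0.127 0.128 0.128 0.122]
281 [0.132 0.132 0.132 0.132 0.122 0.109] [0.125 0.133 0.132 0.132 0.131]
286 [0.135 0.135 0.135 0.134 0.123 0.11 ] [0.125 0.134 0.134 0.135 0.134]
291 [0.138 0.138 0.138 0.134 0.124 0.11 ] [0.126 0.137 0.138 0.139 0.139]
296 [0.14  0.142 0.14  0.134 0.125 0.113] [0.127 0.137 0.141 0.141 0.14 ]
301 [0.147 0.141 0.141 0.135 0.126 0.075] [0.128 0.137 0.141 0.141 0.147]
306 [0.148 0.142 0.142 0.135 0.125 0.073] [0.128 0.139 0.142 0.142 0.15 ]
311 [0.152 0.145 0.141 0.137 0.126 0.074] [0.128 0.139 0.141 0.145 0.151]
316 [0.154 0.146 0.142 0.137 0.127 0.074] [0.129 0.139 0.141 0.154 0.154]
```

Depth puts the tips about 14–15 mm behind the reported TCP rather than ahead of it. I'll go 12 mm lower so the tips reach about z 0.093, then close.

Request:
{"name": "arm_command", "arguments": {
  "motion": [
    [0.045,[0,0,0.006],[0,0,0]],
    [0.045,[0,0,0.012],[0,0,0]],
    [0.0,[0,0,0.012],[0,0,0]],
    [0.0,[0,0,0.012],[0,0,0]],
    [0.0,[0,0,0.012],[0,0,0]],
    [0.0,[0,0,0.012],[0,0,0]]
  ]
}}

```text
clock: 4.5
tool_pos: [0.4907, 0.1524, 0.0801]
eef_rot: [0.394, -3.117, -0.001]
wrist_force: [-1.2, 2.6, 0.9]
grip_width: 0.0107
```

Gripped. Turning half way, then opening and rising.

Request:
{"name": "arm_command", "arguments": {
  "motion": [
    [0.0,[0,0,0.0006],[0,0,0.15]],
    [0.0,[0,0,0.0012],[0,0,0.3]],
    [0.0,[0,0,0.0018],[0,0,0.45]],
    [0.0,[0,0,0.0024],[0,0,0.6]],
    [0.0,[0,0,0.003],[0,0,0.75]],
    [0.0,[0,0,0.003],[0,0,0.75]],
    [0.045,[0,0,0.003],[0,0,0.75]],
    [0.045,[0,0,0.003],[0,0,0.75]],
    [0.045,[0,0,-0.02],[0,0,0.75]],
    [0.045,[0,0,-0.06],[0,0,0.75]],
    [0.045,[0,0,-0.09],[0,0,0.75]],
    [0.045,[0,0,-0.09],[0,0,0.75]]
  ]
}}

```text
clock: 6.0
tool_pos: [0.492, 0.1522, 0.1722]
eef_rot: [0.773, 3.041, 0.003]
wrist_force: [-0.1, 0.3, -0.5]
grip_width: 0.0454
```

```bash
python3 -c "
from h import *
W=wlook('w4');o=r.get_obs();print(o['clock'],o['tool_pos'],o['wrist_force'],o['grip_width'],o['joint_pos'][5])
for z in (.12,.079): rel([.6295,.0595,z],np.radians(104.5))"
```

```text
946 [318. 210.] mean [0.4896 0.1535 0.1124] rect [0.4904 0.1533] [0.0115 0.0413] ang -28.7
311 [420. 296.] mean [0.587  0.1883 0.1146] rect [0.5877 0.1878] [0.038  0.0053] ang 13.4
119 [193. 309.] mean [0.5154 0.0286 0.1104] rect [0.5158 0.0288] [0.0149 0.0038] ang 22.8
6.05 [0.4913466  0.15205353 0.17044374] [-0.05482686 -0.05058702 -0.54135474] 0.04469772097604963 0.798427586360734
shift [-0.1655 -0.0154  0.0507] turn [ 0.     0.002 -0.751]
shift [-0.1655 -0.0154  0.0917] turn [ 0.     0.002 -0.751]
```

NL is at 0.81 rad (bar at −28.7° against the 17.8° zero). Next far right, as one sequence.

Request:
{"name": "arm_command", "arguments": {
  "motion": [
    [0.045,[-0.05,-0.005,0],[0,0,-0.18]],
    [0.045,[-0.1,-0.01,0],[0,0,-0.36]],
    [0.045,[-0.15,-0.015,0],[0,0,-0.54]],
    [0.045,[-0.165,-0.0155,0.01],[0,0,-0.72]],
    [0.045,[-0.165,-0.0155,0.03],[0,0,-0.75]],
    [0.045,[-0.165,-0.0155,0.06],[0,0,-0.75]],
    [0.045,[-0.165,-0.0155,0.091],[0,0,-0.75]],
    [0.045,[-0.165,-0.0155,0.091],[0,0,-0.75]],
    [0.0,[-0.165,-0.0155,0.091],[0,0,-0.75]],
    [0.0,[-0.165,-0.0155,0.091],[0,0,-0.75]],
    [0.0,[-0.165,-0.0155,0.091],[0,0,-0.75]],
    [0.0,[-0.165,-0.0155,0.091],[0,0,-0.75]]
  ]
}}

```text
clock: 7.55
tool_pos: [0.6291, 0.0589, 0.0805]
eef_rot: [-0.392, 3.114, -0.002]
wrist_force: [0.6, -5.1, 4.2]
grip_width: 0.011
```

Request:
{"name": "arm_command", "arguments": {
  "motion": [
    [0.0,[0,0,0.0006],[0,0,0.15]],
    [0.0,[0,0,0.0012],[0,0,0.3]],
    [0.0,[0,0,0.0018],[0,0,0.45]],
    [0.0,[0,0,0.0024],[0,0,0.6]],
    [0.0,[0,0,0.003],[0,0,0.75]],
    [0.0,[0,0,0.003],[0,0,0.75]],
    [0.045,[0,0,0.003],[0,0,0.75]],
    [0.045,[0,0,0.003],[0,0,0.75]],
    [0.045,[0,0,-0.02],[0,0,0.75]],
    [0.045,[0,0,-0.06],[0,0,0.75]],
    [0.045,[0,0,-0.09],[0,0,0.75]],
    [0.045,[0,0,-0.09],[0,0,0.75]]
  ]
}}

```text
clock: 9.05
tool_pos: [0.6293, 0.0598, 0.1716]
eef_rot: [0.774, 3.041, 0.003]
wrist_force: [0.6, -0.3, -0.2]
grip_width: 0.045
```

```bash
python3 -c "
from h import *
W=wlook('w5');o=r.get_obs();print(o['clock'],o['tool_pos'],o['wrist_force'],o['grip_width'],o['joint_pos'][5])
for z in (.12,.079): rel([.5305,.028,z],np.radians(104.5))"
```

```text
1687 [466.  68.] mean [0.589  0.1834 0.1149] rect [0.5898 0.1845] [0.042  0.0127] ang 13.3
1477 [198. 109.] mean [0.5314 0.0281 0.1151] rect [0.5314 0.0275] [0.042  0.0128] ang 14.7
950 [318. 214.] mean [0.6292 0.0599 0.1124] rect [0.6302 0.0592] [0.0115 0.0415] ang -28.6
9.1 [0.62868842 0.05973568 0.169592  ] [-0.47212429  0.74831096 -0.27625969] 0.04469721978534559 0.5932367906745332
shift [ 0.0711 -0.0749  0.0494] turn [ 0.001  0.002 -0.752]
shift [ 0.0712 -0.0749  0.0904] turn [ 0.001  0.002 -0.752]
```

FR is at 0.81 too. Next near right.

Request:
{"name": "arm_command", "arguments": {
  "motion": [
    [0.045,[0.025,-0.025,0],[0,0,-0.18]],
    [0.045,[0.05,-0.05,0],[0,0,-0.36]],
    [0.045,[0.071,-0.075,0],[0,0,-0.54]],
    [0.045,[0.071,-0.075,0.01],[0,0,-0.72]],
    [0.045,[0.071,-0.075,0.03],[0,0,-0.75]],
    [0.045,[0.071,-0.075,0.06],[0,0,-0.75]],
    [0.045,[0.071,-0.075,0.09],[0,0,-0.75]],
    [0.045,[0.071,-0.075,0.09],[0,0,-0.75]],
    [0.0,[0.071,-0.075,0.09],[0,0,-0.75]],
    [0.0,[0.071,-0.075,0.09],[0,0,-0.75]],
    [0.0,[0.071,-0.075,0.09],[0,0,-0.75]],
    [0.0,[0.071,-0.075,0.09],[0,0,-0.75]]
  ]
}}

```text
clock: 10.6
tool_pos: [0.5308, 0.0271, 0.0803]
eef_rot: [-0.392, 3.115, -0.002]
wrist_force: [0.5, -5.5, 4.7]
grip_width: 0.0107
```

Request:
{"name": "arm_command", "arguments": {
  "motion": [
    [0.0,[0,0,0.0006],[0,0,0.15]],
    [0.0,[0,0,0.0012],[0,0,0.3]],
    [0.0,[0,0,0.0018],[0,0,0.45]],
    [0.0,[0,0,0.0024],[0,0,0.6]],
    [0.0,[0,0,0.003],[0,0,0.75]],
    [0.0,[0,0,0.003],[0,0,0.75]],
    [0.045,[0,0,0.003],[0,0,0.75]],
    [0.045,[0,0,0.003],[0,0,0.75]],
    [0.045,[0,0,-0.02],[0,0,0.75]],
    [0.045,[0,0,-0.06],[0,0,0.75]],
    [0.045,[0,0,-0.09],[0,0,0.75]],
    [0.045,[0,0,-0.09],[0,0,0.75]]
  ]
}}

```text
clock: 12.1
tool_pos: [0.5311, 0.0279, 0.1713]
eef_rot: [0.774, 3.041, 0.002]
wrist_force: [0.1, 1.0, -0.6]
grip_width: 0.0451
```

```bash
python3 -c "
from h import *
W=wlook('w6');o=r.get_obs();print(o['clock'],o['tool_pos'],o['wrist_force'],o['grip_width'],o['joint_pos'][5])
for z in (.12,.079): rel([.589,.1845,z],np.radians(104.5))"
```

```text
1560 [466.  66.] mean [0.4899 0.1519 0.1121] rect [0.4908 0.1523] [0.0124 0.0412] ang -29.2
1311 [562. 181.] mean [0.588  0.183  0.1148] rect [0.5894 0.184 ] [0.0425 0.0122] ang 12.9
958 [317. 213.] mean [0.5301 0.0277 0.1123] rect [0.5311 0.0273] [0.0117 0.0414] ang -29.1
350 [417. 286.] mean [0.6182 0.0653 0.1121] rect [0.6205 0.0643] [0.0125 0.0208] ang -16.3
12.15 [0.53046951 0.0278549  0.16946579] [-0.07091041  0.15290819 -0.43878176] 0.04494950274535508 0.5508222107815101
shift [0.0235 0.1655 0.0496] turn [ 0.001  0.001 -0.752]
shift [0.0236 0.1655 0.0906] turn [ 0.001  0.001 -0.752]
```

NR is at 0.81. Next far left.

Request:
{"name": "arm_command", "arguments": {
  "motion": [
    [0.045,[0.007,0.05,0],[0,0,-0.18]],
    [0.045,[0.014,0.1,0],[0,0,-0.36]],
    [0.045,[0.021,0.15,0],[0,0,-0.54]],
    [0.045,[0.0235,0.1655,0.01],[0,0,-0.72]],
    [0.045,[0.0235,0.1655,0.03],[0,0,-0.75]],
    [0.045,[0.0235,0.1655,0.06],[0,0,-0.75]],
    [0.045,[0.0235,0.1655,0.09],[0,0,-0.75]],
    [0.045,[0.0235,0.1655,0.09],[0,0,-0.75]],
    [0.0,[0.0235,0.1655,0.09],[0,0,-0.75]],
    [0.0,[0.0235,0.1655,0.09],[0,0,-0.75]],
    [0.0,[0.0235,0.1655,0.09],[0,0,-0.75]],
    [0.0,[0.0235,0.1655,0.09],[0,0,-0.75]]
  ]
}}

```text
clock: 13.65
tool_pos: [0.5892, 0.1844, 0.0804]
eef_rot: [-0.393, 3.115, 0.001]
wrist_force: [-0.5, -1.1, 6.1]
grip_width: 0.0109
```

Request:
{"name": "arm_command", "arguments": {
  "motion": [
    [0.0,[0,0,0.0006],[0,0,0.15]],
    [0.0,[0,0,0.0012],[0,0,0.3]],
    [0.0,[0,0,0.0018],[0,0,0.45]],
    [0.0,[0,0,0.0024],[0,0,0.6]],
    [0.0,[0,0,0.003],[0,0,0.75]],
    [0.0,[0,0,0.003],[0,0,0.75]],
    [0.045,[0,0,0.003],[0,0,0.75]],
    [0.045,[0,0,0.003],[0,0,0.75]],
    [0.045,[0,0,-0.02],[0,0,0.75]],
    [0.045,[0,0,-0.06],[0,0,0.75]],
    [0.045,[0,0,-0.09],[0,0,0.75]],
    [0.045,[0,0,-0.09],[0,0,0.75]]
  ]
}}

```text
clock: 15.15
tool_pos: [0.5896, 0.1845, 0.1714]
eef_rot: [0.774, 3.041, 0.003]
wrist_force: [0.7, 0.1, -0.0]
grip_width: 0.0445
```

```bash
python3 -c "
from h import *
W=wlook('w7');o=r.get_obs();print(o['clock'],o['tool_pos'],o['wrist_force'],o['grip_width'],o['joint_pos'][5])
rel([.589,.1845,.076],np.radians(61.5))
for p in ([.491,.1525,.076],[.5305,.0277,.076],[.629,.0597,.076]): rel(p,np.radians(61.5))"
```

```text
1374 [200. 106.] mean [0.4908 0.154  0.1123] rect [0.4912 0.1529] [0.0128 0.0415] ang -29.2
962 [318. 212.] mean [0.5883 0.1854 0.1123] rect [0.5894 0.185 ] [0.0119 0.0413] ang -29.4
1076 [ 90. 243.] mean [0.5308 0.0296 0.1122] rect [0.5309 0.0281] [0.0132 0.0414] ang -28.1
167 [202. 307.] mean [0.6144 0.0687 0.1114] rect [0.6148 0.0677] [0.0121 0.0071] ang 63.8
15.2 [0.58898286 0.18434931 0.1694747 ] [-0.24980528 -0.171463    0.1580903 ] 0.04482047190518627 0.8021449724974867
shift [0.0002 0.     0.0935] turn [ 0.001  0.001 -0.001]
shift [ 0.0709 -0.0749  0.0933] turn [ 0.001  0.001 -0.001]
shift [-0.0235 -0.1656  0.0933] turn [ 0.001  0.001 -0.001]
shift [-0.0947 -0.0904  0.0935] turn [ 0.001  0.001 -0.001]
```

All four are about half way (≈0.81 rad), so step 1 is met. The second round starts with FL, where the gripper already stands.

Request:
{"name": "arm_command", "arguments": {
  "motion": [
    [0.045,[0,0,0.05],[0,0,0]],
    [0.045,[0,0,0.085],[0,0,0]],
    [0.045,[0,0,0.093],[0,0,0]],
    [0.0,[0,0,0.093],[0,0,0]],
    [0.0,[0,0,0.093],[0,0,0]],
    [0.0,[0,0,0.093],[0,0,0]],
    [0.0,[0,0,0.093],[0,0,0]],
    [0.0,[0,0,0.0936],[0,0,0.15]],
    [0.0,[0,0,0.0942],[0,0,0.3]],
    [0.0,[0,0,0.0948],[0,0,0.45]],
    [0.0,[0,0,0.0954],[0,0,0.6]],
    [0.0,[0,0,0.096],[0,0,0.72]],
    [0.0,[0,0,0.096],[0,0,0.775]],
    [0.0,[0,0,0.096],[0,0,0.775]],
    [0.045,[0,0,0.096],[0,0,0.77]],
    [0.045,[0,0,0.096],[0,0,0.77]],
    [0.045,[0,0,0.07],[0,0,0.77]],
    [0.045,[0,0,0.02],[0,0,0.77]],
    [0.045,[0,0,0],[0,0,0.77]],
    [0.045,[0,0,0],[0,0,0.77]]
  ]
}}

```text
clock: 17.7
tool_pos: [0.5893, 0.1844, 0.1704]
eef_rot: [1.861, 2.529, 0.003]
wrist_force: [-0.0, -0.7, -1.4]
grip_width: 0.0453
```

```bash
python3 -c "
from h import *
W=wlook('w8');o=r.get_obs();print(o['clock'],o['tool_pos'],o['wrist_force'],o['grip_width'],o['joint_pos'][5])
rel([.5305,.0277,.076],np.radians(61.5))"
```

```text
911 [319. 212.] mean [0.5893 0.186  0.1096] rect [0.5896 0.1854] [0.0116 0.0407] ang -72.5
1104 [170. 215.] mean [0.4914 0.1542 0.1121] rect [0.4911 0.1535] [0.0123 0.0419] ang -28.8
615 [318. 360.] mean [0.6268 0.0631 0.112 ] rect [0.6289 0.0605] [0.0128 0.0389] ang -25.3
140 [206. 375.] mean [0.5423 0.0218 0.1127] rect [0.5418 0.0208] [0.0139 0.0118] ang -59.4
17.75 [0.58869764 0.18418957 0.16861178] [-0.2163308   0.66403693 -0.26967776] 0.04446769827693382 1.5721817691281128
shift [-0.1321 -0.1021  0.0926] turn [ 0.     0.    -0.771]
```

FL is home (about 90°). Now NR, its opposite.

Request:
{"name": "arm_command", "arguments": {
  "motion": [
    [0.045,[-0.045,-0.035,0],[0,0,-0.17]],
    [0.045,[-0.09,-0.07,0],[0,0,-0.34]],
    [0.045,[-0.132,-0.102,0],[0,0,-0.51]],
    [0.045,[-0.132,-0.102,0.01],[0,0,-0.68]],
    [0.045,[-0.132,-0.102,0.03],[0,0,-0.77]],
    [0.045,[-0.132,-0.102,0.06],[0,0,-0.77]],
    [0.045,[-0.132,-0.102,0.0925],[0,0,-0.77]],
    [0.045,[-0.132,-0.102,0.0925],[0,0,-0.77]],
    [0.0,[-0.132,-0.102,0.0925],[0,0,-0.77]],
    [0.0,[-0.132,-0.102,0.0925],[0,0,-0.77]],
    [0.0,[-0.132,-0.102,0.0925],[0,0,-0.77]],
    [0.0,[-0.132,-0.102,0.0925],[0,0,-0.77]]
  ]
}}

```text
clock: 19.25
tool_pos: [0.5308, 0.0275, 0.0777]
eef_rot: [0.776, 3.043, -0.0]
wrist_force: [-3.6, -3.5, 6.6]
grip_width: 0.0105
```

Request:
{"name": "arm_command", "arguments": {
  "motion": [
    [0.0,[0,0,0.0006],[0,0,0.15]],
    [0.0,[0,0,0.0012],[0,0,0.3]],
    [0.0,[0,0,0.0018],[0,0,0.45]],
    [0.0,[0,0,0.0024],[0,0,0.6]],
    [0.0,[0,0,0.003],[0,0,0.72]],
    [0.0,[0,0,0.003],[0,0,0.775]],
    [0.0,[0,0,0.003],[0,0,0.775]],
    [0.045,[0,0,0.003],[0,0,0.77]],
    [0.045,[0,0,0.003],[0,0,0.77]],
    [0.045,[0,0,-0.02],[0,0,0.77]],
    [0.045,[0,0,-0.06],[0,0,0.77]],
    [0.045,[0,0,-0.09],[0,0,0.77]],
    [0.045,[0,0,-0.09],[0,0,0.77]]
  ]
}}

```text
clock: 20.88
tool_pos: [0.5316, 0.0281, 0.1687]
eef_rot: [1.86, 2.528, 0.004]
wrist_force: [0.3, -0.2, -0.1]
grip_width: 0.045
```

```bash
python3 -c "
from h import *
W=wlook('w9');o=r.get_obs();print(o['clock'],o['tool_pos'],o['wrist_force'],o['grip_width'],o['joint_pos'][5])
rel([.491,.1525,.076],np.radians(61.5))"
```

```text
871 [326.  15.] mean [0.4993 0.1469 0.1121] rect [0.4975 0.149 ] [0.0122 0.0268] ang -18.0
791 [493.  19.] mean [0.5921 0.1741 0.1095] rect [0.5927 0.1742] [0.0123 0.0206] ang -70.3
906 [317. 214.] mean [0.5308 0.0285 0.1098] rect [0.5309 0.0274] [0.0113 0.0417] ang -72.1
1007 [466. 214.] mean [0.6284 0.0597 0.1123] rect [0.6297 0.0593] [0.0122 0.0417] ang -28.8
20.925 [0.53093034 0.02800224 0.16697266] [-0.22405544 -1.29390521 -0.72369184] 0.044508651045523935 1.3213222235507067
shift [ 0.1308 -0.0012  0.0909] turn [ 0.001  0.001 -0.771]
```

NR is home. Next near left.

Request:
{"name": "arm_command", "arguments": {
  "motion": [
    [0.045,[0.045,0,0],[0,0,-0.17]],
    [0.045,[0.09,-0.001,0],[0,0,-0.34]],
    [0.045,[0.131,-0.001,0],[0,0,-0.51]],
    [0.045,[0.131,-0.001,0.01],[0,0,-0.68]],
    [0.045,[0.131,-0.001,0.03],[0,0,-0.77]],
    [0.045,[0.131,-0.001,0.06],[0,0,-0.77]],
    [0.045,[0.131,-0.001,0.091],[0,0,-0.77]],
    [0.045,[0.131,-0.001,0.091],[0,0,-0.77]],
    [0.0,[0.131,-0.001,0.091],[0,0,-0.77]],
    [0.0,[0.131,-0.001,0.091],[0,0,-0.77]],
    [0.0,[0.131,-0.001,0.091],[0,0,-0.77]],
    [0.0,[0.131,-0.001,0.091],[0,0,-0.77]]
  ]
}}

```text
clock: 22.42
tool_pos: [0.491, 0.1526, 0.0767]
eef_rot: [0.775, 3.043, 0.001]
wrist_force: [-1.8, -2.7, 6.6]
grip_width: 0.0109
```

Request:
{"name": "arm_command", "arguments": {
  "motion": [
    [0.0,[0,0,0.0006],[0,0,0.15]],
    [0.0,[0,0,0.0012],[0,0,0.3]],
    [0.0,[0,0,0.0018],[0,0,0.45]],
    [0.0,[0,0,0.0024],[0,0,0.6]],
    [0.0,[0,0,0.003],[0,0,0.72]],
    [0.0,[0,0,0.003],[0,0,0.775]],
    [0.0,[0,0,0.003],[0,0,0.775]],
    [0.045,[0,0,0.003],[0,0,0.77]],
    [0.045,[0,0,0.003],[0,0,0.77]],
    [0.045,[0,0,-0.02],[0,0,0.77]],
    [0.045,[0,0,-0.06],[0,0,0.77]],
    [0.045,[0,0,-0.09],[0,0,0.77]],
    [0.045,[0,0,-0.09],[0,0,0.77]]
  ]
}}

```text
clock: 24.05
tool_pos: [0.4916, 0.1531, 0.1677]
eef_rot: [1.861, 2.529, 0.005]
wrist_force: [-0.1, -0.3, -0.7]
grip_width: 0.045
```

```bash
python3 -c "
from h import *
W=wlook('w10');o=r.get_obs();print(o['clock'],o['tool_pos'],o['wrist_force'],o['grip_width'],o['joint_pos'][5])
rel([.6292,.0597,.076],np.radians(61.5))"
```

```text
963 [465. 212.] mean [0.5882 0.1857 0.1096] rect [0.589 0.185] [0.0119 0.0422] ang -72.2
928 [317. 213.] mean [0.4904 0.1541 0.1095] rect [0.4905 0.1532] [0.0117 0.041 ] ang -72.0
442 [318. 359.] mean [0.5291 0.0334 0.1097] rect [0.5294 0.0325] [0.0109 0.0327] ang -72.8
24.1 [0.49102802 0.15289871 0.16593502] [-0.20984139 -0.31732544 -0.01648194] 0.04516403984269969 1.5705648084032326
shift [-0.1301  0.104   0.0901] turn [ 0.002  0.001 -0.771]
```

NL is home. Last is far right.

Request:
{"name": "arm_command", "arguments": {
  "motion": [
    [0.045,[-0.045,0.035,0],[0,0,-0.17]],
    [0.045,[-0.09,0.07,0],[0,0,-0.34]],
    [0.045,[-0.13,0.104,0],[0,0,-0.51]],
    [0.045,[-0.13,0.104,0.01],[0,0,-0.68]],
    [0.045,[-0.13,0.104,0.03],[0,0,-0.77]],
    [0.045,[-0.13,0.104,0.06],[0,0,-0.77]],
    [0.045,[-0.13,0.104,0.09],[0,0,-0.77]],
    [0.045,[-0.13,0.104,0.09],[0,0,-0.77]],
    [0.0,[-0.13,0.104,0.09],[0,0,-0.77]],
    [0.0,[-0.13,0.104,0.09],[0,0,-0.77]],
    [0.0,[-0.13,0.104,0.09],[0,0,-0.77]],
    [0.0,[-0.13,0.104,0.09],[0,0,-0.77]]
  ]
}}

```text
clock: 25.6
tool_pos: [0.6291, 0.0595, 0.0768]
eef_rot: [0.775, 3.042, 0.001]
wrist_force: [-0.7, 1.1, 6.5]
grip_width: 0.0108
```

Request:
{"name": "arm_command", "arguments": {
  "motion": [
    [0.0,[0,0,0.0006],[0,0,0.15]],
    [0.0,[0,0,0.0012],[0,0,0.3]],
    [0.0,[0,0,0.0018],[0,0,0.45]],
    [0.0,[0,0,0.0024],[0,0,0.6]],
    [0.0,[0,0,0.003],[0,0,0.72]],
    [0.0,[0,0,0.003],[0,0,0.775]],
    [0.0,[0,0,0.003],[0,0,0.775]],
    [0.045,[0,0,0.003],[0,0,0.77]],
    [0.045,[0,0,0.003],[0,0,0.77]],
    [0.045,[0,0,-0.02],[0,0,0.77]],
    [0.045,[0,0,-0.06],[0,0,0.77]],
    [0.045,[0,0,-0.12],[0,0,0.77]],
    [0.045,[0,0,-0.18],[0,0,0.77]],
    [0.045,[0,0,-0.24],[0,0,0.77]],
    [0.045,[0,0,-0.24],[0,0,0.77]],
    [0.045,[0,0,-0.24],[0,0,0.77]]
  ]
}}

```text
clock: 27.6
tool_pos: [0.6286, 0.0594, 0.3147]
eef_rot: [-1.862, -2.53, 0.001]
wrist_force: [0.1, 0.0, -1.0]
grip_width: 0.0448
```

```bash
python3 - <<'E'
from h import *
W=wlook('w11');o=r.get_obs();print(o['clock'],o['tool_pos'],o['wrist_force'],o['grip_width'])
def plane(W,n):
    a=np.radians(17.8);q=W.reshape(-1,3);d=q[:,:2]-[.5598,.1062];x=d@[np.cos(a),np.sin(a)];y=d@[-np.sin(a),np.cos(a)]
    m=(abs(x)<.07)&(abs(y)<.085)&(q[:,2]>.060)&(q[:,2]<.0745)&~((abs(x)<.035)&(abs(y)<.035))
    A=np.c_[x[m],y[m],np.ones(m.sum())];c=np.linalg.lstsq(A,q[m,2],rcond=None)[0];print(n,m.sum(),"tilt",c[:2].round(4),"z",c[2].round(4))
plane(W,"wrist")
c=r.camera_params("top");p,d=r.capture("top");plane(cloud(d,c["K"],c["world_from_camera"]),"top")
cv2.imwrite("pics/end.png",np.hstack([p[100:280,120:480,::-1]]).repeat(2,0).repeat(2,1))
E
```

```text
535 [319.  38.] mean [0.5896 0.1846 0.1095] rect [0.5896 0.1843] [0.0111 0.0415] ang -72.2
533 [214.  39.] mean [0.4914 0.1528 0.1095] rect [0.491  0.1527] [0.012  0.0417] ang -72.1
381 [228. 169.] mean [0.5318 0.028  0.1096] rect [0.5314 0.0275] [0.0121 0.0403] ang -72.3
383 [320. 168.] mean [0.6301 0.0597 0.1096] rect [0.6305 0.0587] [0.0114 0.0419] ang -72.6
27.65 [0.62832314 0.05939409 0.31377594] [ 0.19136356  0.81906657 -0.29057514] 0.04526787973580351
wrist 12074 tilt [ 0.0005 -0.0007] z 0.0692
top 62 tilt [-0.0247 -0.1111] z 0.0797
```

View pics/end.png

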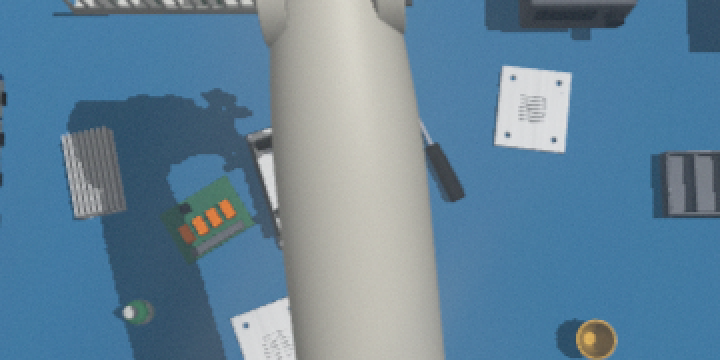

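The arm hides the housing in the top view, so that plane fit is meaningless. The wrist view shows all four knobs at about 90°, and the cover level at 69.2 mm. The board, screwdriver, bottle and heat sink are where they started. Handing in.

```bash
python3 -c "
from workcell import r
print(r.finish_job())"
```

```text
the job is handed in; nothing more can be done
None
```

I tightened the cover in two crosswise rounds and handed the job in at about 27.7 s; no verdict was reported.

- **First round:** near left, far right, near right, far left, each to about 0.81 rad.
- **Second round:** far left, near right, near left, far right, each to its stop.

**Last checks (wrist camera):**
- **Knobs:** all four bars are at about 90° (1.57 rad), with their tops at 109.6 mm.
- **Cover:** its top is at about 69.2 mm, with a tilt under 0.001 rad.
- **Arm:** the gripper is open, well clear of the housing, and reads almost no force.

**What disagreed or failed:**
- **First grasp:** it closed just above the bar, resting on it with about 5 N. By depth, the fingertips stood about 14 mm behind the reported TCP, not ahead of it as stated. I lowered the grasp by 24 mm, and every later grasp held.
- **Final top-camera check:** the arm hid the housing, so that fit of the cover (79.7 mm, clearly tilted) was meaningless and I ignored it.
- **Other things on the bench:** the relay board, screwdriver, flux bottle, heat sink and tip cleaner look unmoved in that picture. The parts tray is only partly in the crop, and the solder reel was hidden by the arm, so I did not check the reel.

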